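Release the two-stage catch of a launderette token box

ROBOT

A 6-joint arm with a two-finger parallel gripper is mounted at the origin on the work surface. World frame = base frame: x ahead of the robot, y to its left, z up, the work surface at z = 0. Lengths are in m, angles in rad, forces in N, time in s.
With the tool pointing down it reaches from about 0.375 to 0.825 m from the base axis. Payload 5.5 kg.
Tool frame: the origin (TCP) lies midway between the tips of the shut fingers; the grasp point (between the pads) lies 19 mm behind it; z points along the fingers, y is the line along which they close (so a half turn about z gives the same grasp; the last joint's range is limited). The gripper opens to 85 mm and grips with 20 to 120 N. Pads are 22 mm wide; open, the fingers measure 114 mm over their backs; the gripper's body (76 mm by 85 mm) begins 54 mm behind the grasp point. The pads swing forward as they close: fully open they stand 13 mm farther back than shut.
Start: joints at [1.256, 0.314, -0.047, 1.21, 0, 1.571], TCP at [0.186, 0.571, 0.231] pointing down, gripper open.
Joint ranges: [-2.67, 2.67], [-0.69, 1.73], [-1.03, 1.25], [-2.08, 2.16], [-1.42, 1.45], [-3.14, 3.14]. Speed limits (rad/s): [2.39, 2.39, 3.01, 3.14, 3.14, 3.14].

INTERFACE

Orientations are given as [roll, pitch, yaw] about the fixed x, y, z axes, in that order (R = Rz(yaw) Ry(pitch) Rx(roll)).
In Python, from workcell import monitor, viewer, manip gives the robot as it stands.
- The arm moves only by the tool send_rows, never from a script. Its argument "targets" is a list of rows, each an object of numbers: "dx", "dy", "dz": the shift along the tool's x, y, z in cm; "roll": the turn about the tool's z in degrees. In form: [{"dx": .., "dy": .., "dz": .., "roll": ..}, ...]. A call has 1 to 20 rows; each row is the pose to reach, as a shift and turn from the pose commanded when the call began, along the tool's axes at that moment; what a row does not reach only later rows make up. A row lasts 1/8 s, in which the tool goes at most 62.5 mm and 10.7 degrees, less where a joint would pass 70% of its speed; a pose out of reach is approached as far as the arm can. A call with a gripper value outside its range is refused whole. "claw" is the closure, from -1 (fully open) to 1 (shut), set as the call begins (left out, the last holds). The fingers move at their own pace and stop on an object; "newtons" is the grip in N (left out, the last holds). Time passes only in rows, so rows that repeat a pose let the fingers close. It gives the time, the measured TCP pose, the force, the opening and the grip force at its end, in the units of the state.
- monitor.sense(): the state, without advancing time (a new reading comes with each control period).
- viewer.grab_frame(name): name is "scene" or "top"; returns a dict with "image" (480x640x3 uint8, red, green, blue), "depth" (480x640 float32, m along the optical axis (not along the pixel's ray), 0 where there is no reading), "fx", "fy", "cx", "cy" (pixels), "extrinsics" (4x4, takes a point from world to camera coordinates). Camera axes: x right, y down, z forward; pixel columns grow to the right and rows downward; lengths in m; the calibration is good to about 2 mm. A picture is of the moment at which its call begins.
- manip.finish_job(): hands the job in; it is judged then, once.
The state is a dict: "time_s": time; "joints": joint angles; "joint_velocities": joint speeds; "joint_torque": joint torques, N m; "ee_pos": TCP position; "orientation": TCP orientation; "contact_force": force on the tool from outside, world axes, zero at the start; "torque": the same for the moment, N m; "width": opening from 0.0 (shut) to 1.0 (fully open); "grip_force": force on a finger pad.
Only numpy, scipy, OpenCV 4.12 (cv2) and the standard library are available. Lean on these libraries where they do the work, as an engineer would, in place of code of your own. Each camera call takes 0.05 s, during which the arm holds its last target. There are 200 camera calls.

TASK

Two light grey steel token boxes stand on the folding table; one of them has a sliding safety tab across its latch arm. On that box, slide the tab clear of the latch arm and then lift the latch until it stands up, and leave both that way so the box can be opened. Leave the other box's latch down.

Things in the scene. Friction and masses are not known exactly. Their poses are not given: they have to be found in the camera images.
- tab_fin (a point): Safety tab: dark steel plate (26 x 64 x 6 mm) across the latch arm, 3 mm above it, with an upright fin to grip: 24 mm along x, 12 mm thick along y, 34 mm tall above the plate. Origin: centre of the fin's top edge, 75 mm above the lid, 165 mm above the table. y: the way the tab slides to release; z up; x from the cross bar towards the hinge. Two low rails on the lid guide it.
- tab (a joint): Slide of the safety tab along its y axis, in m: 0 to 0.006 at the start (over the latch arm, which it blocks), 0.022 just clear of the arm, 0.035 at its stop. Friction about 1.5 N; it stays where it is left.
- latch_bar (a point): Latch of that box: dark steel arm 16 mm wide, 8 mm thick, level above the lid, with a round flat-ended cross bar at its free end, 16 mm thick, 44 mm long. Origin: bar centre, 118 mm above the table (lid at 90). y: along the bar. Hinge axis: parallel to y, 110 mm along +x. Pinch the bar over its ends (closing along y; 40 mm free at each). Fin when down: 55 mm along +x, 36 mm along +y.
- latch (a joint): Angle of the latch in rad: 0 to 0.04 is down, it rises about its hinge towards its +x side, 1.4 is its stop (standing up). With the tab over it, it will not lift beyond about 0.1. Stiff hinge: about 1 N at the cross bar, and it stays where it is left.
- spare_latch (a joint): Angle of the latch of the other box: a box of the same size (204 x 174 mm, lid 90 mm above the table) with the same latch but no tab or rails. 0 to 0.04 is down, where it is to stay.

How it is judged:
By the outcome, as a careful person would: the job done as asked, in the order asked, and still so for the second after the job is handed in, with the robot touching nothing.
It also fails if it takes over 42 s, if anything falls off the work surface, if the arm or the gripper's body presses on something with over 40 N, if the wrist force passes 120 N, or if a joint passes its speed limit or range.

## Working session

There is one attempt and no reset: what is moved stays moved. The work goes in short steps, Python scripts to look and compute and a tool call to move; the robot and the scene stay as the last step left them, time stands still between calls to the robot, and variables do not carry over. Pictures are saved under pics/ and viewed, at most 10 in all, crops included, and the job is handed in when it is done.

Besides the shell and the picture viewer there is one more tool, called after "Call:" in YAML: its name, and indented under it one key for each argument. send_rows: Moves the arm, as the interface text tells. Its arguments: {"type":"object","properties":{"targets":{"type":"array","items":{"type":"object","properties":{"dx":{"type":"number"},"dy":{"type":"number"},"dz":{"type":"number"},"roll":{"type":"number"}}}},"claw":{"type":"number"},"newtons":{"type":"number"}},"required":["targets"]}

```bash
mkdir -p pics
python3 - <<'E'
from workcell import monitor, viewer
import cv2,numpy as np
s=monitor.sense();print({k:np.round(v,3).tolist() for k,v in s.items()})
for n in("scene","top"):
    f=viewer.grab_frame(n);cv2.imwrite(f"pics/{n}0.png",f["image"][:,:,::-1]);np.savez(f"{n}0.npz",**f)
    print(n,f["fx"],f["cx"],f["cy"],np.round(f["extrinsics"],3).tolist())
E
```

```text
{'time_s': 0.0, 'joints': [1.256, 0.314, -0.048, 1.21, -0.0, 1.571], 'joint_velocities': [-0.0, -0.0, -0.0, 0.002, -0.0, 0.001], 'joint_torque': [-0.001, -53.96, 33.974, 0.02, 0.0, -0.0], 'ee_pos': [0.186, 0.57, 0.23], 'orientation': [-3.14, 0.0, 2.827], 'contact_force': [0.888, 0.255, -1.284], 'torque': [-0.05, -0.051, -0.016], 'grip_force': 0.0, 'width': 1.0}
scene 528.7132059007834 318.8407875533063 243.0626221040503 [[0.886, 0.463, 0.009, -0.531], [0.346, -0.648, -0.678, -0.092], [-0.308, 0.604, -0.735, 1.299], [0.0, 0.0, 0.0, 1.0]]
top 560.0091271281602 313.5795142169784 229.89071868363706 [[-0.015, -1.0, -0.001, -0.001], [-0.973, 0.014, -0.229, 0.611], [0.229, -0.002, -0.973, 0.979], [0.0, 0.0, 0.0, 1.0]]
```

View pics/scene0.png

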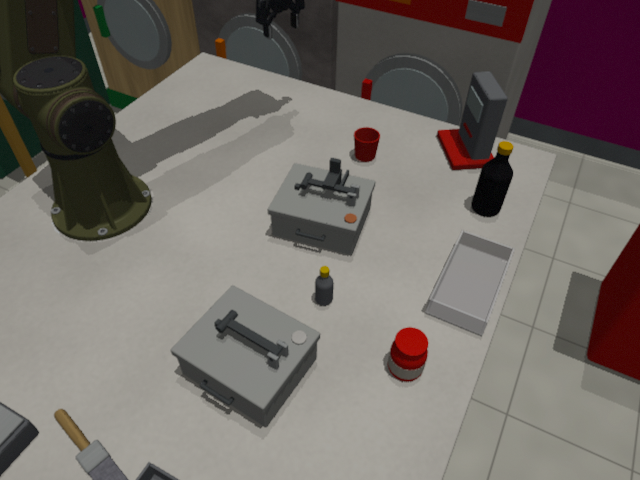

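View pics/top0.png

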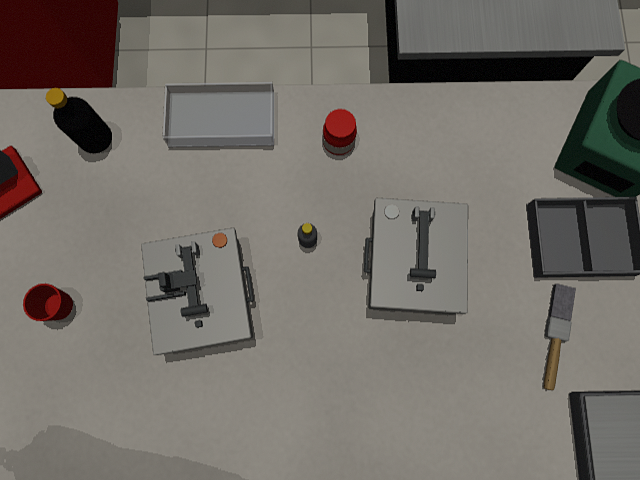

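The top picture shows the tabbed box on the left, with its bar near (194,310), hinge near (187,248) and fin near (163,283). The plain box is on the right, with its bar near (423,273). I'll zoom in on the tabbed box in both views.

```bash
cat > h.py <<'E'
import numpy as np,cv2
def load(n): return dict(np.load(n+".npz"))
def K(f): return np.array([[f["fx"],0,f["cx"]],[0,f["fy"],f["cy"]],[0,0,1.]])
def cloud(f):
    v,u=np.mgrid[0:480,0:640]; d=f["depth"]
    c=np.stack([(u-f["cx"])/f["fx"]*d,(v-f["cy"])/f["fy"]*d,d],-1)
    E=f["extrinsics"]; return (c-E[:3,3])@E[:3,:3]
def proj(f,p):
    c=f["extrinsics"][:3,:3]@np.array(p)+f["extrinsics"][:3,3]; q=K(f)@c; return q[:2]/q[2]
def tri(fs,px):
    P=[K(f)@f["extrinsics"][:3] for f in fs]
    X=cv2.triangulatePoints(P[0],P[1],np.array(px[0],float),np.array(px[1],float)); return X[:3,0]/X[3,0]
E
python3 - <<'E'
from h import *
a=load("top0");b=load("scene0")
A=cv2.resize(a["image"][225:355,135:265],None,fx=4.5,fy=4.5,interpolation=2)[:,:400*2]
B=cv2.resize(b["image"][150:255,260:385],None,fx=4.5,fy=4.5,interpolation=2)
cv2.imwrite("pics/a1.png",A[:,:,::-1]);cv2.imwrite("pics/b1.png",B[:,:,::-1])
for n,f in(("top",a),("scene",b)):
    w=cloud(f);m=(f["depth"]>0)&(w[...,0]>.3)&(w[...,0]<.8)&(w[...,1]>.05)&(w[...,1]<.42)
    for lo,hi in((.08,.098),(.11,.13),(.127,.14),(.15,.2)):
        k=m&(w[...,2]>lo)&(w[...,2]<hi);p=w[k]
        if len(p): print(n,lo,len(p),np.median(p,0).round(4),p.min(0).round(3),p.max(0).round(3))
    k=m&(w[...,2]>.08)&(w[...,2]<.098)
    print(cv2.minAreaRect(w[k][:,:2].astype(np.float32)))
    k=m&(w[...,2]>.15)&(w[...,2]<.2); print(cv2.minAreaRect(w[k][:,:2].astype(np.float32)))
E
```

```text
top 0.08 9167 [0.4886 0.1914 0.0901] [0.388 0.103 0.08 ] [0.615 0.306 0.098]
top 0.11 975 [0.5046 0.2077 0.1233] [0.451 0.176 0.11 ] [0.582 0.257 0.13 ]
top 0.127 473 [0.5116 0.217  0.1307] [0.453 0.178 0.127] [0.575 0.257 0.14 ]
top 0.15 131 [0.5085 0.2431 0.1641] [0.497 0.237 0.152] [0.521 0.251 0.168]
((0.5010579824447632, 0.2056402862071991), (0.20467759668827057, 0.17538905143737793), 9.329395294189453)
((0.5094627737998962, 0.2445915937423706), (0.0235997773706913, 0.012580984272062778), 8.727452278137207)
scene 0.08 3987 [0.5073 0.1793 0.0881] [0.389 0.101 0.08 ] [0.615 0.303 0.098]
scene 0.11 643 [0.5187 0.2051 0.121 ] [0.45  0.174 0.11 ] [0.583 0.26  0.13 ]
scene 0.127 202 [0.5138 0.2234 0.1296] [0.46  0.192 0.127] [0.529 0.258 0.14 ]
scene 0.15 86 [0.5122 0.2398 0.1599] [0.497 0.233 0.15 ] [0.523 0.252 0.166]
((0.5015009641647339, 0.20327691733837128), (0.20507846772670746, 0.17848087847232819), 8.57274055480957)
((0.5096187591552734, 0.24346889555454254), (0.02502799779176712, 0.017028680071234703), 14.816437721252441)
```

View pics/a1.png

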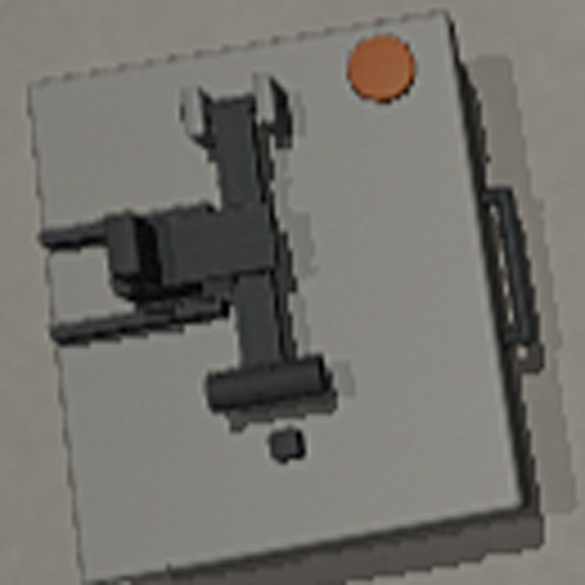

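View pics/b1.png

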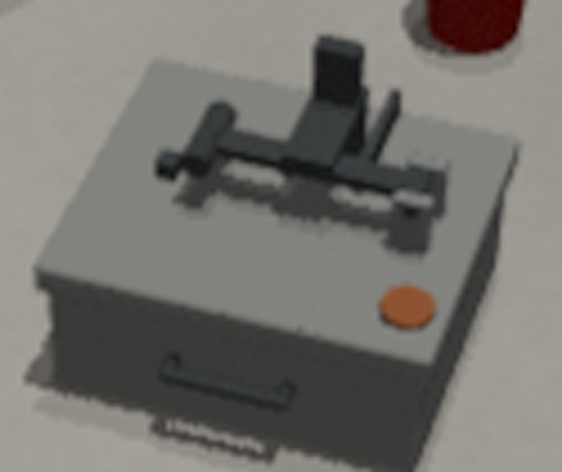

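Both views show the fin standing at the left end of the tab, with its top at about z = 0.165 near (0.5095, 0.2445). The box is turned about +9° and its release direction is box +y, to the left. The box measures 0.204 x 0.175 m, which matches the text. I'll move above the fin now.

Call:
send_rows:
  targets:
    - {"dx": -2,"dy": -1,"roll": -2}
    - {"dx": -6,"dy": -3,"roll": -5}
    - {"dx": -10.5,"dy": -5.5,"roll": -8}
    - {"dx": -15,"dy": -8,"roll": -11}
    - {"dx": -19.5,"dy": -10,"roll": -14}
    - {"dx": -24,"dy": -12.5,"roll": -17}
    - {"dx": -28.5,"dy": -15,"roll": -20}
    - {"dx": -33,"dy": -17,"roll": -23}
    - {"dx": -37,"dy": -19,"roll": -25}
    - {"dx": -40,"dy": -20.5,"roll": -26.9}
    - {"dx": -40.9,"dy": -21.05,"roll": -26.9}
    - {"dx": -40.9,"dy": -21.05,"roll": -26.9}
    - {"dx": -40.9,"dy": -21.05,"roll": -26.9}
    - {"dx": -40.9,"dy": -21.05,"roll": -26.9}
  claw: -1
  newtons: 40

```text
invalid input at $.targets[0]: expected keys dx, dy, dz, roll
```

Run:
```python
from h import *
a=load("top0");b=load("scene0")
# triangulate from crop pixels: fin top centre, bar centre
c=lambda p,o:((p[0]+.5)/4.5-.5+o[0],(p[1]+.5)/4.5-.5+o[1])
for n,p,q in(("fin top",(124,229),(339,46)),("bar top-mid",(268,381),(206,127))):
    print(n,tri((a,b),(c(p,(135,225)),c(q,(260,150)))).round(4))
t=np.radians(8.9);R=np.array([[np.cos(t),-np.sin(t)],[np.sin(t),np.cos(t)]])
for f in(a,b):
    w=cloud(f);o=(w[...,:2]-[.4607,.2004])@R   # box frame about predicted bar
    k=(abs(o[...,0])<.014)&(abs(o[...,1])<.035)&(w[...,2]>.116)&(w[...,2]<.135)
    p=np.c_[o[k],w[k][:,2]];print(len(p),p.min(0).round(4),p.max(0).round(4),np.median(p,0).round(4))
from workcell import monitor
s=monitor.sense();print(s["time_s"],s["ee_pos"],s["orientation"],s["joints"])
```

```text
fin top [0.513  0.2426 0.1659]
bar top-mid [0.4612 0.1967 0.1271]
272 [-0.0074 -0.0239  0.1165] [0.0138 0.0199 0.1318] [ 0.0007 -0.0022  0.1246]
122 [-0.0073 -0.0263  0.1161] [0.0137 0.0208 0.1279] [ 0.0034 -0.0063  0.1225]
0.1 [0.18560623 0.57002208 0.23053273] [-3.14003570e+00 -8.80557925e-06  2.82681080e+00] [ 1.25600582e+00  3.14167050e-01 -4.79358551e-02  1.21025037e+00
  8.79210028e-06  1.57078766e+00]
```

Triangulation gives the fin at z = 0.166 and the bar top at 0.127, as expected. The bar centre is near (0.461, 0.198), so the tab starts about 2 mm along its slide. The move was refused because every row needs all four keys, so I'll resend it with them.

Call:
send_rows:
  targets:
    - {"dx": -2,"dy": -1,"dz": 0,"roll": -2}
    - {"dx": -6,"dy": -3,"dz": 0,"roll": -5}
    - {"dx": -10.5,"dy": -5.5,"dz": 0,"roll": -8}
    - {"dx": -15,"dy": -8,"dz": 0,"roll": -11}
    - {"dx": -19.5,"dy": -10,"dz": 0,"roll": -14}
    - {"dx": -24,"dy": -12.5,"dz": 0,"roll": -17}
    - {"dx": -28.5,"dy": -15,"dz": 0,"roll": -20}
    - {"dx": -33,"dy": -17,"dz": 0,"roll": -23}
    - {"dx": -37,"dy": -19,"dz": 0,"roll": -25}
    - {"dx": -40,"dy": -20.5,"dz": 0,"roll": -26.9}
    - {"dx": -40.9,"dy": -21.05,"dz": 0,"roll": -26.9}
    - {"dx": -40.9,"dy": -21.05,"dz": 0,"roll": -26.9}
    - {"dx": -40.9,"dy": -21.05,"dz": 0,"roll": -26.9}
    - {"dx": -40.9,"dy": -21.05,"dz": 0,"roll": -26.9}
  claw: -1
  newtons: 40

```text
time_s: 1.85
ee_pos: [0.5088, 0.2446, 0.2314]
orientation: [3.141, -0.0, -2.985]
contact_force: [-0.1, 0.3, -0.5]
width: 1.0
grip_force: 0.0
```

Call:
send_rows:
  targets:
    - {"dx": 0,"dy": 0,"dz": 2,"roll": 0}
    - {"dx": 0,"dy": 0,"dz": 4.5,"roll": 0}
    - {"dx": 0,"dy": 0,"dz": 7,"roll": 0}
    - {"dx": 0,"dy": 0,"dz": 8.5,"roll": 0}
    - {"dx": 0,"dy": 0,"dz": 9.2,"roll": 0}
    - {"dx": 0,"dy": 0,"dz": 9.2,"roll": 0}
    - {"dx": 0,"dy": 0,"dz": 9.2,"roll": 0}

```text
time_s: 2.72
ee_pos: [0.5101, 0.244, 0.1402]
orientation: [3.141, 0.001, -2.987]
contact_force: [-0.6, 0.1, 0.2]
width: 1.004
grip_force: 0.0
```

Call:
send_rows:
  targets:
    - {"dx": 0,"dy": 0,"dz": 0,"roll": 0}
    - {"dx": 0,"dy": 0,"dz": 0,"roll": 0}
    - {"dx": 0,"dy": 0,"dz": 0,"roll": 0}
    - {"dx": 0,"dy": 0,"dz": 0,"roll": 0}
    - {"dx": 0,"dy": 0,"dz": 0,"roll": 0}
    - {"dx": 0,"dy": 0,"dz": 0,"roll": 0}
    - {"dx": 0,"dy": 0,"dz": 0,"roll": 0}
    - {"dx": 0,"dy": 0,"dz": 0,"roll": 0}
  claw: 1
  newtons: 30

```text
time_s: 3.72
ee_pos: [0.5095, 0.2441, 0.1394]
orientation: [3.141, 0.0, -2.987]
contact_force: [-1.0, 3.0, 1.2]
width: 0.134
grip_force: 33.9
```

The grip opening is 11.4 mm, which fits the 12 mm fin. Next I slide the tab 28 mm along box +y.

Call:
send_rows:
  targets:
    - {"dx": 0,"dy": 0.2,"dz": 0,"roll": 0}
    - {"dx": 0,"dy": 0.5,"dz": 0,"roll": 0}
    - {"dx": 0,"dy": 0.9,"dz": 0,"roll": 0}
    - {"dx": 0,"dy": 1.3,"dz": 0,"roll": 0}
    - {"dx": 0,"dy": 1.7,"dz": 0,"roll": 0}
    - {"dx": 0,"dy": 2.1,"dz": 0,"roll": 0}
    - {"dx": 0,"dy": 2.5,"dz": 0,"roll": 0}
    - {"dx": 0,"dy": 2.8,"dz": 0,"roll": 0}
    - {"dx": 0,"dy": 2.8,"dz": 0,"roll": 0}
    - {"dx": 0,"dy": 2.8,"dz": 0,"roll": 0}

```text
time_s: 4.97
ee_pos: [0.505, 0.272, 0.1394]
orientation: [3.14, -0.0, -2.987]
contact_force: [-2.4, 1.6, 5.2]
width: 0.132
grip_force: 34.4
```

Call:
send_rows:
  targets:
    - {"dx": 0,"dy": 0,"dz": 0,"roll": 0}
    - {"dx": 0,"dy": 0,"dz": 0,"roll": 0}
    - {"dx": 0,"dy": 0,"dz": 0,"roll": 0}
    - {"dx": 0,"dy": 0,"dz": 0,"roll": 0}
    - {"dx": 0,"dy": 0,"dz": 0,"roll": 0}
    - {"dx": 0,"dy": 0,"dz": 0,"roll": 0}
    - {"dx": 0,"dy": 0,"dz": -2,"roll": 0}
    - {"dx": 0,"dy": 0,"dz": -5,"roll": 0}
    - {"dx": 0,"dy": 0,"dz": -8,"roll": 0}
    - {"dx": 0,"dy": 0,"dz": -10,"roll": 0}
    - {"dx": 0,"dy": 0,"dz": -10,"roll": 0}
    - {"dx": 0,"dy": 0,"dz": -10,"roll": 0}
  claw: -1

```text
time_s: 6.48
ee_pos: [0.5048, 0.2712, 0.2384]
orientation: [-3.141, -0.001, -2.987]
contact_force: [-0.5, 0.2, -0.6]
width: 1.001
grip_force: 0.0
```

Run:
```python
from h import *
from workcell import viewer,monitor
for n in("scene","top"):
    f=viewer.grab_frame(n);np.savez(n+"1.npz",**f)
a=load("top1");b=load("scene1")
cv2.imwrite("pics/ab2.png",np.hstack([cv2.resize(f["image"][y:y+130,x:x+130],(400,400),interpolation=2) for f,x,y in((a,130,225),(b,255,130))])[:,:,::-1])
t=np.radians(8.9);R=np.array([[np.cos(t),-np.sin(t)],[np.sin(t),np.cos(t)]])
for f in(a,b):
    w=cloud(f);o=(w[...,:2]-[.461,.198])@R
    for nm,k in(("bar",(abs(o[...,0])<.010)&(abs(o[...,1])<.035)&(w[...,2]>.116)&(w[...,2]<.135)),("fin",(abs(o[...,0]-.055)<.02)&(o[...,1]>.02)&(o[...,1]<.1)&(w[...,2]>.15)&(w[...,2]<.175)),("plate",(abs(o[...,0]-.055)<.02)&(abs(o[...,1])<.1)&(w[...,2]>.126)&(w[...,2]<.14))):
        p=np.c_[o[k],w[k][:,2]]
        if len(p):print(nm,len(p),p.min(0).round(4),p.max(0).round(4))
print(monitor.sense()["ee_pos"])
```

```text
bar 252 [-0.0074 -0.0215  0.116 ] [0.0095 0.0222 0.1311]
fin 132 [0.0431 0.0586 0.1522] [0.0671 0.0715 0.1698]
plate 440 [ 0.0415 -0.0062  0.1262] [0.0684 0.0793 0.1393]
bar 111 [-0.0071 -0.0244  0.116 ] [0.0099 0.0218 0.1278]
fin 80 [0.0442 0.0559 0.15  ] [0.0674 0.0731 0.1669]
plate 206 [0.0415 0.0116 0.1262] [0.0687 0.0745 0.1397]
[0.5045145  0.27102766 0.23795425]
```

View pics/ab2.png

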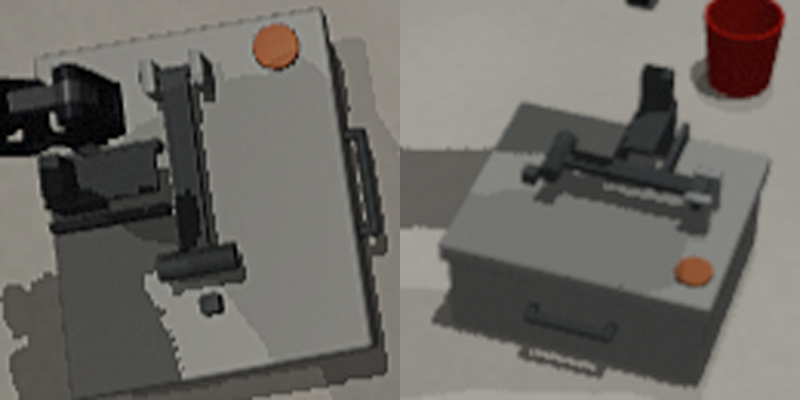

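The tab is clear of the arm: its plate's right edge (about pixel (160,145) in the left view) is off the arm, and the fin is at y = 65 mm, so the tab is near 0.029. The bar centre is still at (0.461, 0.198), so I'll go to it next.

Call:
send_rows:
  targets:
    - {"dx": 1,"dy": -1.2,"dz": 0,"roll": 0}
    - {"dx": 3,"dy": -3.5,"dz": 0,"roll": 0}
    - {"dx": 4.7,"dy": -5.6,"dz": 0,"roll": 0}
    - {"dx": 5.5,"dy": -6.55,"dz": 0,"roll": 0}
    - {"dx": 5.5,"dy": -6.55,"dz": 0,"roll": 0}
    - {"dx": 5.5,"dy": -6.55,"dz": 2,"roll": 0}
    - {"dx": 5.5,"dy": -6.55,"dz": 5,"roll": 0}
    - {"dx": 5.5,"dy": -6.55,"dz": 8,"roll": 0}
    - {"dx": 5.5,"dy": -6.55,"dz": 11,"roll": 0}
    - {"dx": 5.5,"dy": -6.55,"dz": 13,"roll": 0}
    - {"dx": 5.5,"dy": -6.55,"dz": 14.2,"roll": 0}
    - {"dx": 5.5,"dy": -6.55,"dz": 14.2,"roll": 0}
    - {"dx": 5.5,"dy": -6.55,"dz": 14.2,"roll": 0}

```text
time_s: 8.2
ee_pos: [0.4616, 0.1986, 0.098]
orientation: [3.141, 0.001, -2.987]
contact_force: [0.1, 0.2, 0.0]
width: 1.002
grip_force: 0.0
```

Call:
send_rows:
  targets:
    - {"dx": 0,"dy": 0,"dz": 0,"roll": 0}
    - {"dx": 0,"dy": 0,"dz": 0,"roll": 0}
    - {"dx": 0,"dy": 0,"dz": 0,"roll": 0}
    - {"dx": 0,"dy": 0,"dz": 0,"roll": 0}
    - {"dx": 0,"dy": 0,"dz": 0,"roll": 0}
    - {"dx": 0,"dy": 0,"dz": 0,"roll": 0}
  claw: 1
  newtons: 40

```text
time_s: 8.95
ee_pos: [0.461, 0.1995, 0.0978]
orientation: [3.139, 0.001, -2.987]
contact_force: [-1.3, 4.8, 1.3]
width: 0.504
grip_force: 43.7
```

Run:
```python
import numpy as np
for t in np.r_[np.arange(.1,1.4,.1),1.4,1.42]: print(round(t,2),"dx %.2f dz %.2f"%(-11*(1-np.cos(t)),-11*np.sin(t)))
```

```text
0.1 dx -0.05 dz -1.10
0.2 dx -0.22 dz -2.19
0.3 dx -0.49 dz -3.25
0.4 dx -0.87 dz -4.28
0.5 dx -1.35 dz -5.27
0.6 dx -1.92 dz -6.21
0.7 dx -2.59 dz -7.09
0.8 dx -3.34 dz -7.89
0.9 dx -4.16 dz -8.62
1.0 dx -5.06 dz -9.26
1.1 dx -6.01 dz -9.80
1.2 dx -7.01 dz -10.25
1.3 dx -8.06 dz -10.60
1.4 dx -9.13 dz -10.84
1.42 dx -9.35 dz -10.88
```

The opening is 43 mm, so the bar is held. I'll lift it along the arc.

Call:
send_rows:
  targets:
    - {"dx": 0,"dy": 0,"dz": -0.4,"roll": 0}
    - {"dx": -0.05,"dy": 0,"dz": -1.1,"roll": 0}
    - {"dx": -0.22,"dy": 0,"dz": -2.19,"roll": 0}
    - {"dx": -0.49,"dy": 0,"dz": -3.25,"roll": 0}
    - {"dx": -0.87,"dy": 0,"dz": -4.28,"roll": 0}
    - {"dx": -1.35,"dy": 0,"dz": -5.27,"roll": 0}
    - {"dx": -1.92,"dy": 0,"dz": -6.21,"roll": 0}
    - {"dx": -2.59,"dy": 0,"dz": -7.09,"roll": 0}
    - {"dx": -3.34,"dy": 0,"dz": -7.89,"roll": 0}
    - {"dx": -4.16,"dy": 0,"dz": -8.62,"roll": 0}
    - {"dx": -4.16,"dy": 0,"dz": -8.62,"roll": 0}

```text
time_s: 10.32
ee_pos: [0.5011, 0.2061, 0.1836]
orientation: [3.138, -0.002, -2.986]
contact_force: [-2.7, 4.5, 0.9]
width: 0.504
grip_force: 41.5
```

Forces are small and the bar is following. From 0.9 rad I continue to about 1.4.

Call:
send_rows:
  targets:
    - {"dx": -0.45,"dy": 0,"dz": -0.33,"roll": 0}
    - {"dx": -0.9,"dy": 0,"dz": -0.64,"roll": 0}
    - {"dx": -1.85,"dy": 0,"dz": -1.18,"roll": 0}
    - {"dx": -2.85,"dy": 0,"dz": -1.63,"roll": 0}
    - {"dx": -3.9,"dy": 0,"dz": -1.98,"roll": 0}
    - {"dx": -4.45,"dy": 0,"dz": -2.12,"roll": 0}
    - {"dx": -4.97,"dy": 0,"dz": -2.22,"roll": 0}
    - {"dx": -5.1,"dy": 0,"dz": -2.24,"roll": 0}
    - {"dx": -5.1,"dy": 0,"dz": -2.24,"roll": 0}
    - {"dx": -5.1,"dy": 0,"dz": -2.24,"roll": 0}

```text
time_s: 11.58
ee_pos: [0.5513, 0.2142, 0.2064]
orientation: [3.138, -0.001, -2.986]
contact_force: [-3.9, 4.8, 2.6]
width: 0.504
grip_force: 40.7
```

Call:
send_rows:
  targets:
    - {"dx": -0.1,"dy": 0,"dz": 0,"roll": 0}
    - {"dx": -0.2,"dy": 0,"dz": 0,"roll": 0}
    - {"dx": -0.25,"dy": 0,"dz": 0,"roll": 0}
    - {"dx": -0.25,"dy": 0,"dz": 0,"roll": 0}

```text
time_s: 12.08
ee_pos: [0.5537, 0.2147, 0.2067]
orientation: [3.137, -0.001, -2.985]
contact_force: [-5.0, 4.9, 4.8]
width: 0.5
grip_force: 40.1
```

Call:
send_rows:
  targets:
    - {"dx": 0,"dy": 0,"dz": 0,"roll": 0}
    - {"dx": 0,"dy": 0,"dz": 0,"roll": 0}
    - {"dx": 0,"dy": 0,"dz": 0,"roll": 0}
    - {"dx": 0,"dy": 0,"dz": 0,"roll": 0}
    - {"dx": 0,"dy": 0,"dz": 0,"roll": 0}
    - {"dx": 0,"dy": 0,"dz": 0,"roll": 0}
    - {"dx": 0,"dy": 0,"dz": -1.5,"roll": 0}
    - {"dx": 0,"dy": 0,"dz": -4,"roll": 0}
    - {"dx": 0,"dy": 0,"dz": -7,"roll": 0}
    - {"dx": 0,"dy": 0,"dz": -9,"roll": 0}
    - {"dx": 3,"dy": 0,"dz": -9,"roll": 0}
    - {"dx": 7,"dy": 0,"dz": -9,"roll": 0}
    - {"dx": 10,"dy": 0,"dz": -9,"roll": 0}
    - {"dx": 10,"dy": 0,"dz": -9,"roll": 0}
    - {"dx": 10,"dy": 0,"dz": -9,"roll": 0}
  claw: -1

```text
time_s: 13.95
ee_pos: [0.4569, 0.1977, 0.2969]
orientation: [3.141, 0.002, -2.987]
contact_force: [-0.0, 0.1, -0.1]
width: 1.0
grip_force: 0.0
```

Run:
```python
from h import *
from workcell import viewer,monitor
for n in("scene","top"):
    f=viewer.grab_frame(n);np.savez(n+"2.npz",**f)
a=load("top2");b=load("scene2")
cv2.imwrite("pics/ab3.png",np.hstack([cv2.resize(f["image"][y:y+h,x:x+h],(400,400),interpolation=2) for f,x,y,h in((a,130,190,330),(b,230,80,180))])[:,:,::-1] if 0 else np.hstack([cv2.resize(a["image"][160:360,120:320],(400,400)),cv2.resize(b["image"][80:260,230:410],(400,400))])[:,:,::-1])
t=np.radians(8.9);R=np.array([[np.cos(t),-np.sin(t)],[np.sin(t),np.cos(t)]])
for f in(a,b):
    w=cloud(f);o=(w[...,:2]-[.461,.198])@R
    for nm,k in(("bar",(abs(o[...,0]-.09)<.03)&(abs(o[...,1])<.03)&(w[...,2]>.212)&(w[...,2]<.24)),("fin",(abs(o[...,0]-.055)<.02)&(o[...,1]>.04)&(o[...,1]<.1)&(w[...,2]>.15)&(w[...,2]<.175))):
        p=np.c_[o[k],w[k][:,2]]
        if len(p):print(nm,len(p),p.min(0).round(4),p.max(0).round(4))
s=monitor.sense();print(s["time_s"],s["ee_pos"],s["width"],s["contact_force"])
```

```text
bar 294 [ 0.0753 -0.0208  0.2188] [0.0915 0.0237 0.235 ]
bar 140 [ 0.076  -0.0236  0.2121] [0.0916 0.0227 0.2319]
fin 31 [0.0442 0.0537 0.15  ] [0.0585 0.0701 0.1668]
14.05 [0.45698822 0.1976382  0.29622784] 0.9993963458653228 [ 0.01229036  0.98215082 -0.87291947]
```

View pics/ab3.png

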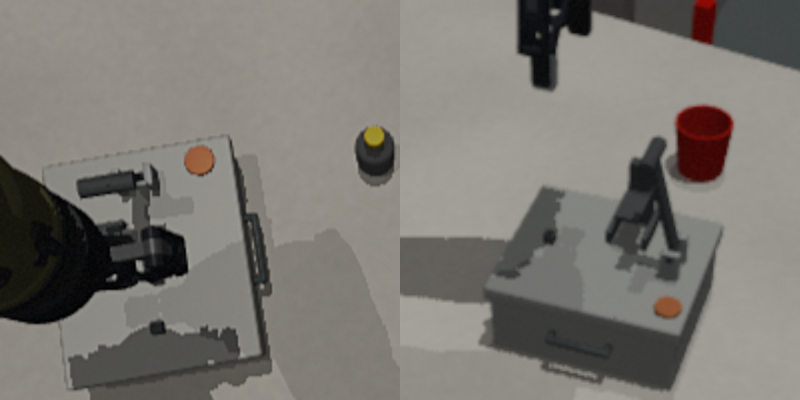

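The bar stands at about 1.32 rad, with its front face at x = 76 mm. The stop would put that face at 83 mm, so it slipped a little in the pads. I'll shut the fingers and push it gently the rest of the way to its stop.

Call:
send_rows:
  targets:
    - {"dx": 0,"dy": 0,"dz": 0,"roll": 0}
    - {"dx": 0,"dy": 0,"dz": 2,"roll": 0}
    - {"dx": 0,"dy": 0,"dz": 5,"roll": 0}
    - {"dx": 0,"dy": 0,"dz": 7.5,"roll": 0}
    - {"dx": 0,"dy": 0,"dz": 8.3,"roll": 0}
    - {"dx": 0,"dy": 0,"dz": 8.3,"roll": 0}
    - {"dx": -2,"dy": 0,"dz": 8.3,"roll": 0}
    - {"dx": -4,"dy": 0,"dz": 8.3,"roll": 0}
    - {"dx": -5.5,"dy": 0,"dz": 8.3,"roll": 0}
    - {"dx": -6.5,"dy": 0,"dz": 8.3,"roll": 0}
    - {"dx": -6.8,"dy": 0,"dz": 8.3,"roll": 0}
    - {"dx": -7.1,"dy": 0,"dz": 8.3,"roll": 0}
    - {"dx": -7.1,"dy": 0,"dz": 8.3,"roll": 0}
  claw: 1
  newtons: 20

```text
time_s: 15.68
ee_pos: [0.5259, 0.2083, 0.2129]
orientation: [-3.142, -0.0, -2.987]
contact_force: [-0.3, 0.4, -0.0]
width: 0.001
grip_force: 0.1
```

Call:
send_rows:
  targets:
    - {"dx": -0.15,"dy": 0,"dz": 0,"roll": 0}
    - {"dx": -0.3,"dy": 0,"dz": 0,"roll": 0}
    - {"dx": -0.3,"dy": 0,"dz": 0,"roll": 0}

```text
time_s: 16.05
ee_pos: [0.5292, 0.2088, 0.2129]
orientation: [3.142, 0.0, -2.987]
contact_force: [-1.2, -0.4, 0.6]
width: 0.001
grip_force: 0.6
```

Call:
send_rows:
  targets:
    - {"dx": -0.15,"dy": 0,"dz": 0,"roll": 0}
    - {"dx": -0.3,"dy": 0,"dz": 0,"roll": 0}
    - {"dx": -0.4,"dy": 0,"dz": 0,"roll": 0}
    - {"dx": -0.4,"dy": 0,"dz": 0,"roll": 0}

```text
time_s: 16.55
ee_pos: [0.5332, 0.2095, 0.2129]
orientation: [-3.142, -0.0, -2.987]
contact_force: [-0.6, 0.9, 0.9]
width: -0.004
grip_force: 0.6
```

Call:
send_rows:
  targets:
    - {"dx": -0.15,"dy": 0,"dz": 0,"roll": 0}
    - {"dx": -0.3,"dy": 0,"dz": 0,"roll": 0}
    - {"dx": -0.3,"dy": 0,"dz": 0,"roll": 0}

```text
time_s: 16.92
ee_pos: [0.5337, 0.2095, 0.2127]
orientation: [3.141, -0.005, -2.987]
contact_force: [-10.4, -1.8, 6.7]
width: -0.003
grip_force: 5.0
```

At the last step the force rose to 10 N, so the latch is at its stop. I'll back straight off and check.

Call:
send_rows:
  targets:
    - {"dx": 0.5,"dy": 0,"dz": 0,"roll": 0}
    - {"dx": 2,"dy": 0,"dz": 0,"roll": 0}
    - {"dx": 5,"dy": 0,"dz": 0,"roll": 0}
    - {"dx": 8,"dy": 0,"dz": -1,"roll": 0}
    - {"dx": 11,"dy": 0,"dz": -4,"roll": 0}
    - {"dx": 12,"dy": 0,"dz": -8,"roll": 0}
    - {"dx": 12,"dy": 0,"dz": -10,"roll": 0}
    - {"dx": 12,"dy": 0,"dz": -10,"roll": 0}
    - {"dx": 12,"dy": 0,"dz": -10,"roll": 0}

```text
time_s: 18.05
ee_pos: [0.4171, 0.1912, 0.3119]
orientation: [-3.141, -0.001, -2.987]
contact_force: [-0.8, -0.1, -0.3]
width: 0.001
grip_force: 0.0
```

Run:
```python
from h import *
from workcell import viewer,monitor
for n in("scene","top"):
    f=viewer.grab_frame(n);np.savez(n+"3.npz",**f)
a=load("top3");b=load("scene3")
cv2.imwrite("pics/b4.png",b["image"][:,:,::-1])
t=np.radians(8.9);R=np.array([[np.cos(t),-np.sin(t)],[np.sin(t),np.cos(t)]])
for f in(a,b):
    w=cloud(f);o=(w[...,:2]-[.461,.198])@R
    for nm,k in(("bar",(abs(o[...,0]-.09)<.03)&(abs(o[...,1])<.03)&(w[...,2]>.212)&(w[...,2]<.245)),("fin",(abs(o[...,0]-.055)<.02)&(o[...,1]>.04)&(o[...,1]<.1)&(w[...,2]>.15)&(w[...,2]<.175))):
        p=np.c_[o[k],w[k][:,2]]
        if len(p):print(nm,len(p),p.min(0).round(4),p.max(0).round(4))
s=monitor.sense();print(s["time_s"],s["ee_pos"],s["contact_force"])
```

```text
bar 296 [ 0.0836 -0.0209  0.221 ] [0.1001 0.024  0.2386]
fin 129 [0.0432 0.0582 0.15  ] [0.0665 0.0714 0.1682]
bar 143 [ 0.0841 -0.0243  0.2122] [0.1001 0.0248 0.2342]
fin 66 [0.0444 0.0552 0.1502] [0.0669 0.0711 0.1662]
18.15 [0.41697196 0.19113981 0.31157788] [-0.19880365  0.10109418  0.14439307]
```

View pics/b4.png

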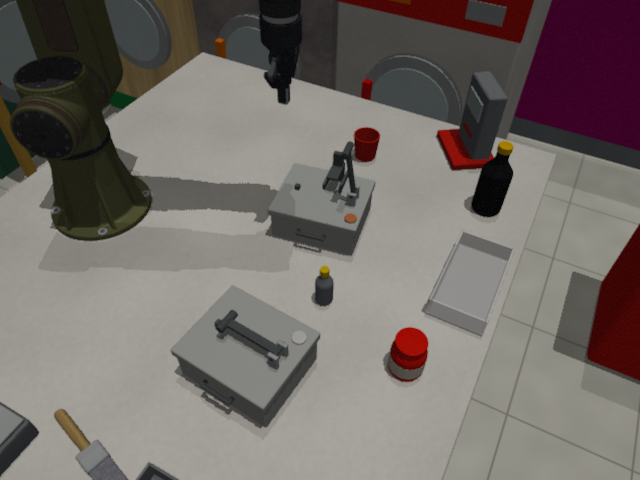

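The latch stands up at about 1.4 rad, near (347,165). The fin is still at y = 65 mm with the tab clear, the other latch is down near (250,338), and the arm touches nothing.

```bash
python3 -c "
from workcell import manip
print(manip.finish_job())"
```

```text
the job is handed in; nothing more can be done
None
```

The job is handed in: the safety tab is clear of the latch arm (about 0.029 m), the latch stands up against its stop at about 1.4 rad, and the other box's latch is still down.

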